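# Thread the backing bar into the connection housing and hold it there

## Task

First check the aluminium bar on the gauge: press the gauge's red knob down until its foot rests firmly on the bar, keep it there for a moment and let it spring back up. Then pick up the bar, tilt it and pass it one end first through the cut-out in the top of the blue housing, level it inside and finish while still gripping it there: held still and level beneath the top panel, lengthwise and centred under the cut-out so that both its ends lie under the panel, well clear of the housing's floor. Leave the mug, the radio and the roll of tape where they are.

Things in the scene. Friction and masses are not known exactly. Their poses are not given: they have to be found in the camera images.
- housing: Blue hollow steel box fixed to the desk, 340 (x) x 160 (y) x 120 (z) mm; origin at the centre of its underside, x along its length. Walls, floor and top panel 4 mm thick (floor's upper face z = 4, panel's underside z = 116). The panel has one open cut-out, 180 (x) x 100 (y) mm, centred over the origin.
- gauge: Fixed thickness gauge, origin under the bar's middle, x along the bar; sizes in mm. Base top z 12, x -120 to 165, 70 wide; two rests 24 x 40 at x = -85 and 85, tops z 38, no raised edges. Green C-frame past the bar's +x end: post x 130 to 154; arm 34 wide, x 69 to 154, z 108 to 130, guiding the plunger at x 85; white dial on the post to z 138.
- knob_top (a point): Centre of the upper face of the red round knob (32 mm across, 16 thick) on top of the gauge's sprung vertical plunger; 183 mm above the desk when up. The plunger's foot is a brass disc 16 mm across at its lower end, 105 mm below this point.
- plunger (a joint): How far the gauge's plunger is pressed down, m: 0 = up (foot 30 mm above the bar), 0.030 = foot resting on the 10 mm bar, 0.040 = foot on the bare rest. The spring pushes it back up, with about 2.5 N at the top and 5.5 N at 0.030.
- bar_mid (a point): Centre (half-way up) of the aluminium backing bar, 220 x 24 x 10 mm, about 140 g, a dark screw hole near each end; x axis along the bar, z axis up through its thickness. At the start it lies flat on the gauge's two rests, centre 43 mm above the desk, with its +x end under the gauge's foot.
- bar_end1 (a point): Centre of the bar's +x end face.
- bar_end2 (a point): Centre of the bar's -x end face.
- mug: White mug, 80 mm across, 90 high, origin at the centre of its underside; a bystander.
- radio: Black two-way radio lying flat, 120 x 58 x 34 mm plus a 70 mm aerial along its +x; origin at the centre of its underside; a bystander.
- tape_roll: Yellow roll of barrier tape lying flat, 110 mm across, 50 high, origin at the centre of its underside; a bystander.

How it is judged:
By the outcome, as a careful person would: the job done as asked, in the order asked, and still so for the second after the job is handed in, while the arm keeps its last pose, push and grip.
It also fails if it takes over 58 s, if anything falls off the work surface, if the arm or the gripper's body presses on something with over 40 N, if the wrist force passes 120 N, or if a joint passes its speed limit or range.

## Robot

A 6-joint arm with a two-finger parallel gripper is mounted at the origin on the work surface. World frame = base frame: x ahead of the robot, y to its left, z up, the work surface at z = 0. Lengths are in m, angles in rad, forces in N, time in s.
With the tool pointing down it reaches from about 0.3 to 1 m from the base axis. Payload 5.1 kg.
Tool frame: the origin (TCP) lies on the mounting face of the last link; the fingertips stand 190 mm ahead of it and the grasp point (between the pads) lies ahead of it (manip.grip_point_offset is the z of the grasp point in the tool frame, in m); z points along the fingers, y is the line along which they close (so a half turn about z gives the same grasp; the last joint's range is limited). The gripper opens to 95 mm and grips with 3 to 60 N. Pads are 20 mm wide; open, the fingers measure 119 mm over their backs; the gripper's body (75 mm by 180 mm) begins 59 mm behind the grasp point.
Start: joints at [1.142, 0.124, 1.65, -0, 1.367, -0.083], TCP at [0.22, 0.612, 0.405] pointing down, gripper open.
Joint ranges: [-2.61, 2.61], [-1.02, 2.33], [0.03, 2.71], [-1.35, 4.49], [0.32, 2.68], [-2.91, 2.91]. Speed limits (rad/s): [2.57, 2.57, 3.14, 3.14, 3.14, 3.14].

## Interface

Orientations are given as a unit quaternion [w, x, y, z].
In Python, from workcell import manip gives the robot as it stands.
- The arm moves only by the tool carry_out, never from a script. Its argument "motion" is one flat list of numbers, 7 for each row, row after row: the shift along the tool's x, y, z in mm, then the turn, a rotation vector about the tool's x, y, z in degrees, then the finger opening in mm, from 0 to 95.1. A call has 1 to 10 rows; each row shifts and turns the commanded pose from where the row before left it, along the tool's axes as they then stand; what a row does not reach is not made up. A row lasts 1/12 s, in which the tool goes at most 41.7 mm and 7.16 degrees, less where a joint would pass 70% of its speed; a pose out of reach is approached as far as the arm can. A call with a gripper value outside its range is refused whole. The fingers move at their own pace and stop on an object; "squeeze" is the grip in N (left out, the last holds). Time passes only in rows, so rows that do not move let the fingers close. It gives the time, the measured TCP pose, the force, the opening and the grip force at its end, in the units of the state.
- manip.sense(): the state, without advancing time (a new reading comes with each control period).
- manip.camera(name): name is "scene" or "top" or "wrist"; returns (picture, depth): 420x560x3 uint8, blue, green, red; 420x560 float32, m along the optical axis (not along the pixel's ray), 0 where there is no reading.
- manip.camera_model(name): a dict with "fx", "fy", "cx", "cy" (pixels), "view" (4x4, takes a point from world to camera coordinates). Camera axes: x right, y down, z forward; pixel columns grow to the right and rows downward; lengths in m; the calibration is good to about 2 mm. The wrist camera is an equidistant fisheye: a pixel r from the principal point sees the ray r / f radians off the axis. A picture is of the moment at which its call begins: read the wrist's pose just before it. camera_model takes no time and is no camera call; for the wrist camera it gives the pose at the moment of the call.
- manip.sign_off(): hands the job in; it is judged then, once.
The state is a dict: "time": time; "joint_positions": joint angles; "qd": joint speeds; "joint_torque": joint torques, N m; "position": TCP position; "ee_rot": TCP orientation; "wrist_force": force on the tool from outside, world axes, zero at the start; "wrist_torque": the same for the moment, N m; "opening": finger opening in m; "finger_force": force on a finger pad.
Only numpy, scipy, OpenCV 4.12 (cv2) and the standard library are available. Lean on these libraries where they do the work, as an engineer would, in place of code of your own. Each camera call takes 0.05 s, during which the arm holds its last target. There are 200 camera calls.

## Working session

There is one attempt and no reset: what is moved stays moved. The work goes in short steps, Python scripts to look and compute and a tool call to move; the robot and the scene stay as the last step left them, time stands still between calls to the robot, and variables do not carry over. Pictures are saved under pics/ and viewed, at most 10 in all, crops included, and the job is handed in when it is done.

Besides the shell and the picture viewer there is one more tool, called as a command line: name --argument value ..., lists and objects as JSON in quotes. carry_out: Moves the arm, as the interface text tells. Its arguments: {"type":"object","properties":{"motion":{"type":"array","items":{"type":"number"}},"squeeze":{"type":"number"}},"required":["motion"]}

```bash
mkdir -p pics; ls
python3 - <<'E'
from workcell import manip
import cv2, numpy as np
s=manip.sense(); print(s['time'],s['position'],s['ee_rot'],s['opening'],manip.grip_point_offset)
for n in ("top","scene"):
    p,d=manip.camera(n); cv2.imwrite(f'pics/{n}0.png',p); np.save(f'{n}0.npy',d)
    m=manip.camera_model(n); print(n,m['fx'],m['cx'],m['cy'],np.round(m['view'],4).tolist())
E
```

```text
pics
0.0 [0.22025024 0.61127857 0.40348932] [-2.50969800e-04  1.72040973e-01  9.85089253e-01 -1.00174214e-03] 0.09497905954924245 0.1713
top 387.2789112373669 275.88232236992616 205.51348251634417 [[-0.0465, -0.9989, -0.0048, 0.0295], [-0.976, 0.0465, -0.213, 0.5277], [0.2129, -0.0052, -0.9771, 1.2599], [0.0, 0.0, 0.0, 1.0]]
scene 483.9356706409109 277.6264709458166 213.99957920564543 [[0.5472, 0.8369, 0.0145, -0.3036], [0.6825, -0.4361, -0.5865, -0.2938], [-0.4845, 0.3309, -0.8098, 1.7943], [0.0, 0.0, 0.0, 1.0]]
```

View pics/top0.png

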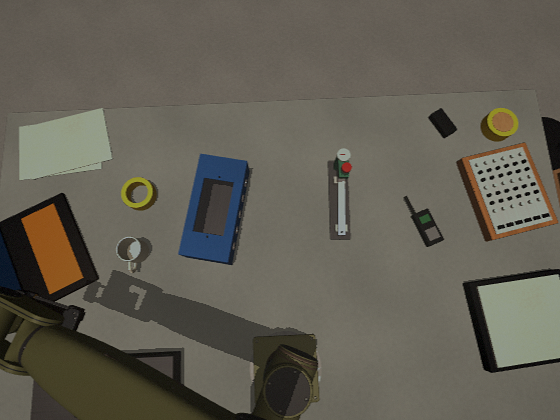

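View pics/scene0.png

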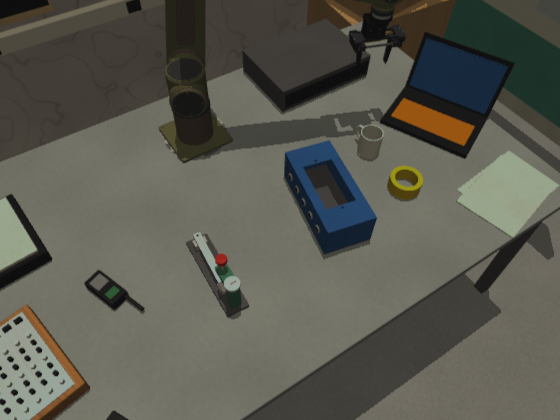

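The top view shows the housing at about (215,208) with its cut-out, the gauge with its bar at column 341, rows 180–235, and the red knob at (346,168). The mug is at (129,248), the tape at (138,193) and the radio at (425,225).

```bash
cat > h.py <<'E'
import numpy as np, cv2
from workcell import manip
def cast(n,uv,z,m=None):
    m=m or manip.camera_model(n); V=m['view']; R,t=V[:3,:3],V[:3,3]; c=-R.T@t
    uv=np.atleast_2d(uv).astype(float); x=(uv-[m['cx'],m['cy']])/[m['fx'],m['fy']]
    if n=='wrist':
        r=np.linalg.norm(x,axis=1); k=np.sin(r)/np.maximum(r,1e-9)
        d=np.c_[x*k[:,None],np.cos(r)]
    else: d=np.c_[x,np.ones(len(x))]
    w=d@R; return c+w*((z-c[2])/w[:,2])[:,None]
def heights(n,d):
    m=manip.camera_model(n); V=m['view']; R,t=V[:3,:3],V[:3,3]
    v,u=np.mgrid[:420,:560]; p=np.stack([(u-m['cx'])/m['fx']*d,(v-m['cy'])/m['fy']*d,d],-1)
    return (p-t)@R
E
python3 - <<'E'
from h import *
for n in ('top','scene'):
    p=cv2.imread(f'pics/{n}0.png'); W=heights(n,np.load(f'{n}0.npy')); Z=W[...,2]
    b,g,r=[p[...,i].astype(int) for i in range(3)]
    red=(r>130)&(g<80)&(b<80)
    if n=='top': red[:, 480:]=0
    k=np.argwhere(red&(np.abs(Z-.183)<.012))[:,::-1]; print(n,'knob',len(k),cast(n,k.mean(0),.183), np.median(Z[red]))
    blue=(b>90)&(r<70)&(np.abs(Z-.12)<.006)
    lab,L,st,_=cv2.connectedComponentsWithStats(blue.astype(np.uint8)); i=1+st[1:,4].argmax(); M=(L==i).astype(np.uint8)
    print('blue',st[i])
    cs,h=cv2.findContours(M,cv2.RETR_CCOMP,cv2.CHAIN_APPROX_NONE)
    for c in sorted(cs,key=cv2.contourArea)[-2:]:
        P=cast(n,c[:,0],.12)[:,:2].astype(np.float32); q=cv2.minAreaRect(P); print('panel',np.round(q[0],4),np.round(q[1],4),q[2])
    w=(Z>.025)&(Z<.065)&(np.minimum(np.minimum(b,g),r)>120)
    lab,L,st,_=cv2.connectedComponentsWithStats(w.astype(np.uint8))
    for i in range(1,lab):
        if st[i,4]>60:
            P=cast(n,np.argwhere(L==i)[:,::-1],.048)[:,:2].astype(np.float32);q=cv2.minAreaRect(P); print('white',st[i],np.round(q[0],4),np.round(q[1],4),q[2],P.mean(0), np.median(Z[L==i]))
            x=P-P.mean(0);print(np.degrees(np.arctan2(*np.linalg.svd(x,full_matrices=False)[2][0][::-1])))
    for nm,px in (('mug',(129,244)),('tape',(138,193))):
        if n=='top': print(nm,cast(n,px,.07 if nm=='mug' else .05))
E
```

```text
top knob 62 [[ 0.6149671  -0.22100357  0.183     ]] 0.18039620992382044
blue [ 178  154   68  108 3161]
panel [0.5224 0.2088] [0.1108 0.1954] 76.94683837890625
panel [0.5235 0.2084] [0.1578 0.3386] 77.89672088623047
white [ 469  147   83   87 3323] [ 0.5501 -0.8008] [0.2686 0.1982] 11.48225212097168 [ 0.5473017 -0.7998521] 0.050729094369571494
-168.10211
white [338 181   9  54 380] [ 0.5141 -0.2207] [0.027 0.186] 85.37923431396484 [ 0.5109965  -0.21774003] 0.046757650345130845
175.95233
white [ 478  275   82   92 5904] [ 0.1183 -0.7867] [0.2502 0.2689] 5.778205871582031 [ 0.12091035 -0.77095   ] 0.05892758977776441
146.11546
mug [[0.41886991 0.49498242 0.07      ]]
tape [[0.59676168 0.47756011 0.05      ]]
scene knob 83 [[ 0.61596987 -0.22194835  0.183     ]] 0.18201682201362226
blue [ 285  141   92   91 2662]
panel [0.5213 0.2085] [0.1092 0.194 ] 77.9590072631836
panel [0.5237 0.208 ] [0.1587 0.3383] 77.81558990478516
white [   0  198   36   71 1167] [ 0.1094 -0.6637] [0.0984 0.2661] 75.30332946777344 [ 0.13378169 -0.68471426] 0.062065920738428045
-6.123555
white [193 232  28  51 349] [ 0.5131 -0.2224] [0.0351 0.1885] 84.51515197753906 [ 0.49930212 -0.21962887] 0.04992324244266209
-6.148855
white [   0  312   74  108 4004] [ 0.5435 -0.7884] [0.2705 0.171 ] 11.460646629333496 [ 0.5664375 -0.7654713] 0.05420122896014088
-2.0437734
```

```bash
cat >> h.py <<'E'
from scipy.spatial.transform import Rotation as Ro
def pose():
    s=manip.sense(); q=s['ee_rot']; return s,np.array(s['position']),Ro.from_quat(np.r_[q[1:],q[0]])
def go(point,off,yaw,pitch=0,flip=True):
    """tool x (reversed if flip) at world yaw deg, tool z down; pitch deg about tool y; point lies off m ahead of TCP"""
    s,p,R=pose(); a=np.radians(yaw+(180 if flip else 0)); x=np.array([np.cos(a),np.sin(a),0]); z=np.array([0,0,-1.])
    T=Ro.from_matrix(np.c_[x,np.cross(z,x),z])*Ro.from_euler('y',pitch,degrees=True)
    t=np.array(point)-T.apply([0,0,off])
    rv=np.degrees((R.inv()*T).as_rotvec()); sh=T.inv().apply(t-p)*1e3
    print('t',round(s['time'],2),'p',np.round(p,4),'F',np.round(s['wrist_force'],1),'turn',np.round(rv,2),'then shift',np.round(sh,1),'dist',round(np.linalg.norm(sh),1),'J',np.round(s['joint_positions'],2))
E
python3 - <<'E'
from h import *
go([.577,-.218,.28],.19,-4.3)
s,p,R=pose(); V=manip.camera_model('wrist')['view']; c=-V[:3,:3].T@V[:3,3]
print(R.inv().apply(c-p), R.inv().as_matrix()@V[:3,:3].T)
E
```

```text
t 0.1 p [0.2203 0.6113 0.4036] F [-0.3 -0.3 -0.3] turn [ -0.11  -0.02 -15.51] then shift [-417.9 -800.2  -66.4] dist 905.2 J [ 1.14  0.12  1.65 -0.    1.37 -0.08]
[ 0.07245005 -0.00015477  0.01908141] [[-4.76270019e-04 -9.66679997e-01 -2.55987415e-01]
 [ 9.99999827e-01 -3.71919683e-04 -4.56048274e-04]
 [ 3.45645986e-04 -2.55987588e-01  9.66680007e-01]]
```

carry_out --motion '[0,0,-7,0,0,-5.2,20,0,0,-7,0,0,-5.2,20,0,0,-7,0,0,-5.1,20,-17,-33,-2,0,0,0,0,-17,-33,-2,0,0,0,0,-17,-33,-2,0,0,0,0,-17,-33,-2,0,0,0,0,-17,-33,-2,0,0,0,0,-17,-33,-2,0,0,0,0,-17,-33,-2,0,0,0,0]' --squeeze 20

```text
time: 0.93
position: [0.3217, 0.3705, 0.4393]
ee_rot: [-0.0, 0.037, 0.999, -0.0]
wrist_force: [0.7, -0.1, 0.6]
opening: 0.0339
finger_force: 0.0
```

carry_out --motion '[-17,-33,-2,0,0,0,0,-17,-33,-2,0,0,0,0,-17,-33,-2,0,0,0,0,-17,-33,-2,0,0,0,0,-17,-33,-2,0,0,0,0,-17,-33,-2,0,0,0,0,-17,-33,-2,0,0,0,0,-17,-33,-2,0,0,0,0,-17,-33,-2,0,0,0,0,-17,-33,-2,0,0,0,0]'

```text
time: 1.77
position: [0.4664, 0.0285, 0.4595]
ee_rot: [-0.0, 0.038, 0.999, 0.0]
wrist_force: [-0.2, -0.4, 0.3]
opening: 0.0001
finger_force: 0.0
```

carry_out --motion '[-17,-33,-1,0,0,0,0,-17,-33,-1,0,0,0,0,-17,-33,-1,0,0,0,0,-17,-33,0,0,0,0,0,-17,-33,0,0,0,0,0,-17,-33,0,0,0,0,0,-11,-22,0,0,0,0,0,0,0,0,0,0,0,0,0,0,0,0,0,0,0,0,0,0,0,0,0,0]'

```text
time: 2.6
position: [0.5623, -0.1972, 0.4621]
ee_rot: [-0.001, 0.038, 0.999, 0.0]
wrist_force: [-0.9, 1.1, 0.1]
opening: 0.0001
finger_force: 0.0
```

Run:
```python
from h import *
go([.577,-.218,.28],.19,-4.3)
m=manip.camera_model('wrist'); p,d=manip.camera('wrist'); cv2.imwrite('pics/w1.png',p); print(m)
```

```text
t 2.6 p [ 0.5623 -0.1972  0.4621] F [-0.9  1.1  0.1] turn [ 0.05 -0.07 -0.01] then shift [-16.2 -19.7  -7.9] dist 26.7 J [-0.43 -0.02  1.71  0.    1.46 -1.92]
{'fx': 325.19226210127806, 'fy': 325.19226210127806, 'cx': 277.4723297690734, 'cy': 207.78472617252618, 'view': array([[ 7.56913495e-02,  9.97131125e-01,  5.82367978e-04,
         1.53816836e-01],
       [ 9.64213059e-01, -7.33413722e-02,  2.54782692e-01,
        -5.99438798e-01],
       [ 2.54094464e-01, -1.87233190e-02, -9.66998160e-01,
         3.00433311e-01],
       [ 0.00000000e+00,  0.00000000e+00,  0.00000000e+00,
         1.00000000e+00]])}
```

View pics/w1.png

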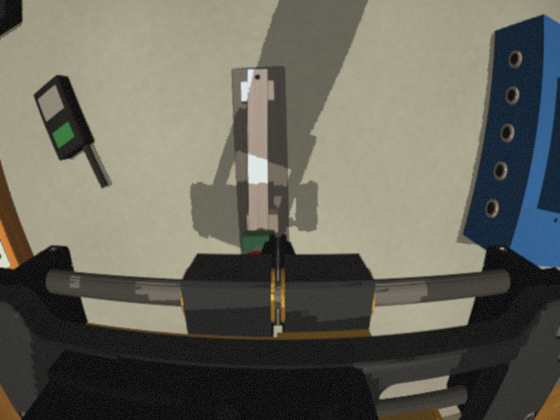

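The wrist view shows the bar from its −x end at about (257,70) to the gauge frame at (258,232), about columns 247–268. The closed fingers point at (278,330).

Run:
```python
from h import *
p=cv2.imread('pics/w1.png'); 
for v in (76,110,150,200,225):
    print(v,p[v,228:292:2].mean(1).astype(int).tolist())
print('col',p[60:84,257].mean(1).astype(int).tolist())
print(np.round(cast('wrist',[(257,70),(247,110),(268,110),(247,200),(268,200),(257,76)],.048),4))
```

```text
76 [153, 151, 102, 107, 105, 106, 108, 105, 107, 112, 222, 228, 199, 121, 47, 35, 129, 157, 160, 146, 78, 63, 64, 67, 64, 62, 63, 67, 69, 97, 96, 100]
110 [163, 161, 147, 101, 104, 80, 63, 60, 62, 61, 147, 157, 158, 153, 153, 154, 154, 152, 159, 146, 71, 64, 66, 61, 60, 58, 60, 66, 64, 80, 96, 95]
150 [102, 100, 99, 82, 67, 73, 77, 60, 59, 62, 131, 155, 158, 152, 152, 150, 152, 151, 153, 148, 68, 63, 62, 65, 65, 65, 63, 60, 67, 66, 98, 99]
200 [103, 99, 98, 103, 95, 62, 59, 61, 63, 61, 86, 153, 146, 148, 148, 146, 148, 146, 152, 145, 86, 61, 61, 100, 104, 107, 102, 64, 60, 61, 79, 101]
225 [103, 103, 99, 101, 104, 82, 57, 59, 59, 73, 126, 148, 149, 149, 144, 144, 146, 142, 149, 141, 122, 132, 139, 134, 132, 84, 63, 62, 65, 63, 69, 103]
col [153, 144, 134, 139, 139, 121, 103, 70, 76, 125, 158, 160, 158, 146, 112, 58, 30, 26, 49, 100, 142, 157, 160, 158]
[[ 0.422  -0.2107  0.048 ]
 [ 0.4701 -0.2264  0.048 ]
 [ 0.4723 -0.2012  0.048 ]
 [ 0.5811 -0.2363  0.048 ]
 [ 0.5831 -0.2101  0.048 ]
 [ 0.4295 -0.2112  0.048 ]]
```

Run:
```python
from h import *
go([.615,-.223,.2],.19,-4.4)
```

```text
t 2.65 p [ 0.5622 -0.1967  0.4624] F [-1.  -0.1 -0.1] turn [ 0.03 -0.04  0.13] then shift [-54.6 -22.2  72.4] dist 93.4 J [-0.43 -0.02  1.71  0.    1.46 -1.92]
```

carry_out --motion '[-18,-7,14,0,0,0,0,-18,-8,14,0,0,0,0,-18,-7,14,0,0,0,0,0,0,15,0,0,0,0,0,0,15,0,0,0,0,0,0,5,0,0,0,0,0,0,5,0,0,0,0,0,0,5,0,0,0,0,0,0,5,0,0,0,0,0,0,5,0,0,0,0]'

```text
time: 3.48
position: [0.6145, -0.2233, 0.3669]
ee_rot: [0.001, 0.038, 0.999, -0.0]
wrist_force: [-1.8, 1.4, 4.1]
opening: 0.0007
finger_force: 1.6
```

Run:
```python
from h import *
go([.615,-.223,.153],.19,-4.4)
```

```text
t 3.48 p [ 0.6145 -0.2233  0.3669] F [-1.8  1.4  4.1] turn [-0.    0.06  0.09] then shift [-0.5  0.3 23.9] dist 23.9 J [-0.43  0.16  1.68  0.    1.31 -1.93]
```

In contact. Press to the bar.

carry_out --motion '[0,0,4,0,0,0,0,0,0,4,0,0,0,0,0,0,4,0,0,0,0,0,0,4,0,0,0,0,0,0,4,0,0,0,0,0,0,2,0,0,0,0,0,0,0,0,0,0,0]'

```text
time: 4.07
position: [0.6147, -0.2234, 0.3437]
ee_rot: [-0.0, 0.038, 0.999, 0.0]
wrist_force: [-2.2, 3.2, 4.5]
opening: 0.0007
finger_force: 2.7
```

carry_out --motion '[0,0,1,0,0,0,0,0,0,1,0,0,0,0,0,0,0,0,0,0,0]'

```text
time: 4.32
position: [0.6148, -0.2234, 0.3434]
ee_rot: [0.0, 0.038, 0.999, 0.0]
wrist_force: [-4.9, 3.4, 10.7]
opening: 0.0006
finger_force: 5.0
```

carry_out --motion '[0,0,1,0,0,0,0,0,0,0,0,0,0,0,0,0,0,0,0,0,0,0,0,0,0,0,0,0,0,0,0,0,0,0,0,0,0,0,0,0,0,0,0,0,0,0,0,0,0,0,0,0,0,0,0,0]'

```text
time: 4.98
position: [0.6147, -0.2234, 0.3433]
ee_rot: [0.0, 0.038, 0.999, 0.0]
wrist_force: [-6.6, 4.9, 13.3]
opening: 0.0004
finger_force: 6.6
```

carry_out --motion '[0,0,0,0,0,0,0,0,0,0,0,0,0,0,0,0,0,0,0,0,0,0,0,0,0,0,0,0]'

```text
time: 5.32
position: [0.6148, -0.2234, 0.3433]
ee_rot: [0.0, 0.038, 0.999, 0.0]
wrist_force: [-6.2, 4.3, 13.2]
opening: 0.0006
finger_force: 6.6
```

carry_out --motion '[0,0,-5,0,0,0,0,0,0,-10,0,0,0,0,0,0,-15,0,0,0,0,0,0,-20,0,0,0,0,0,0,-20,0,0,0,0,0,0,-15,0,0,0,0,28,0,0,0,0,0,60,28,0,0,0,0,0,60,28,0,0,0,0,0,60,0,0,0,0,0,0,60]'

```text
time: 6.15
position: [0.5279, -0.217, 0.4254]
ee_rot: [-0.001, 0.038, 0.999, -0.0]
wrist_force: [1.4, -0.3, -0.3]
opening: 0.0218
finger_force: 0.0
```

Run:
```python
from h import *
go([.5314,-.219,.043],.1713,-4.4)
p,d=manip.camera('wrist'); cv2.imwrite('pics/w2.png',p); p,d=manip.camera('top'); cv2.imwrite('pics/t2.png',p)
```

```text
t 6.15 p [ 0.5279 -0.217   0.4254] F [ 1.4 -0.3 -0.3] turn [-0.02 -0.13  0.02] then shift [ -3.7  -1.7 211.1] dist 211.1 J [-0.48 -0.06  1.81 -0.    1.4  -1.98]
```

View pics/w2.png

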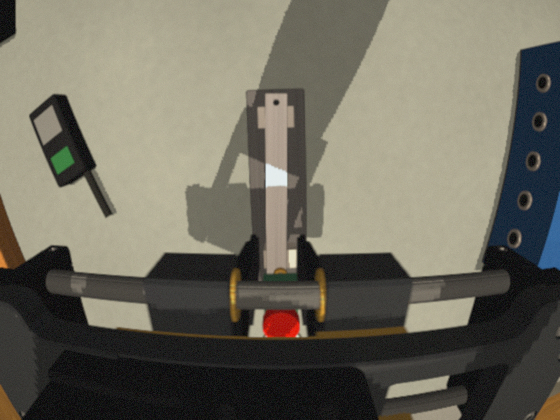

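The bar lies between the fingers, with its end at (276,95), its axis about column 277, and the fingers at columns 236 and 321. The knob is back up at (281,325). Descend and grip.

carry_out --motion '[-2,-1,30,0,0,0,60,-2,-1,35,0,0,0,60,0,0,35,0,0,0,60,0,0,35,0,0,0,60,0,0,30,0,0,0,60,0,0,15,0,0,0,60,0,0,0,0,0,0,60]'

```text
time: 6.83
position: [0.534, -0.2189, 0.2406]
ee_rot: [-0.004, 0.037, 0.999, 0.002]
wrist_force: [-0.3, -0.0, -0.2]
opening: 0.0602
finger_force: 0.0
```

Run:
```python
from h import *
go([.5314,-.219,.043],.1713,-4.4)
m=manip.camera_model('wrist'); p,d=manip.camera('wrist'); cv2.imwrite('pics/w3.png',p)
```

```text
t 6.83 p [ 0.534  -0.2189  0.2406] F [-0.3 -0.  -0.2] turn [ 0.19 -0.45  0.1 ] then shift [ 2.6 -0.3 26.3] dist 26.4 J [-0.48  0.13  1.94 -0.    1.08 -1.98]
```

View pics/w3.png

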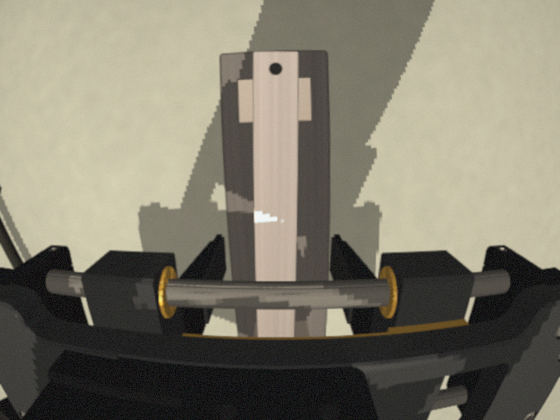

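Bar at column 276, midway between the fingers (167 and 387); its end is at (276,53).

Run:
```python
from h import *
s,p,R=pose(); e=cast('wrist',[(276,53)],.048)[0]; print(e, R.inv().apply(e-p))
go([.5314,-.219,.043],.1713,-4.4)
```

```text
[ 0.42288725 -0.21141589  0.048     ] [ 0.11146733 -0.0008414   0.19583513]
t 6.88 p [ 0.5349 -0.2193  0.2434] F [ 0.  -0.3  0.5] turn [ 0.1  -0.24  0.1 ] then shift [ 3.5  0.  29.1] dist 29.3 J [-0.48  0.12  1.94 -0.    1.08 -1.98]
```

carry_out --motion '[1,0,14,0,0,0,60,1,0,10,0,0,0,60,0,0,4,0,0,0,60,0,0,0,0,0,0,60,0,0,0,0,0,0,60]'

```text
time: 7.3
position: [0.5331, -0.2195, 0.2185]
ee_rot: [0.0, 0.038, 0.999, -0.0]
wrist_force: [-0.6, -0.0, 0.2]
opening: 0.0597
finger_force: 0.0
```

Run:
```python
from h import *
go([.5314,-.219,.043],.1713,-4.4)
```

```text
t 7.3 p [ 0.5331 -0.2195  0.2185] F [-0.6 -0.   0.2] turn [-0.02  0.05  0.09] then shift [1.8 0.4 4.2] dist 4.6 J [-0.48  0.15  1.95 -0.    1.03 -1.98]
```

carry_out --motion '[1,0,4,0,0,0,60,0,0,0,0,0,0,10,0,0,0,0,0,0,10,0,0,0,0,0,0,10,0,0,0,0,0,0,10,0,0,0,0,0,0,10,0,0,0,0,0,0,10,0,0,0,0,0,0,10,0,0,0,0,0,0,10]' --squeeze 35

```text
time: 8.05
position: [0.5318, -0.2193, 0.2139]
ee_rot: [0.0, 0.038, 0.999, -0.0]
wrist_force: [-0.2, -0.4, 0.9]
opening: 0.0239
finger_force: 35.0
```

Gripped. Lift 18, withdraw along −x, then rise.

carry_out --motion '[0,0,-6,0,0,0,10,0,0,-6,0,0,0,10,0,0,-6,0,0,0,10,10,0,0,0,0,0,10,18,0,0,0,0,0,10,18,0,0,0,0,0,10,18,0,0,0,0,0,10,10,0,0,0,0,0,10,0,0,0,0,0,0,10]'

```text
time: 8.8
position: [0.456, -0.2133, 0.2312]
ee_rot: [-0.001, 0.038, 0.999, 0.0]
wrist_force: [0.5, 0.8, -1.8]
opening: 0.0236
finger_force: 35.0
```

Run:
```python
from h import *
a=np.radians(-4.4); k=np.array([.615,-.2225]); m=k-.085*np.array([np.cos(a),np.sin(a)])
s,p,R=pose(); d=p[:2]-m; print('along gauge x',d@[np.cos(a),np.sin(a)], s['opening'],s['finger_force'])
y=-12.1; x=np.array([np.cos(np.radians(y)),np.sin(np.radians(y)),0]); c=np.array([.5236,.2082,0])
for f in (20,-20):
  for sgn in (1,):
    pass
print('final'); go(c+[0,0,.09],.1713,y)
P=Ro.from_euler('y',20,degrees=True).apply([1,0,0]); print(P)
print('near end down'); go(c+.162*x+[0,0,.18],.1713,y,-20)
print('far end down'); go(c-.162*x+[0,0,.18],.1713,y,20)
```

```text
along gauge x -0.07425830211038244 0.023637176829284616 34.99951958656311
final
t 8.8 p [ 0.456  -0.2133  0.2312] F [ 0.5  0.8 -1.8] turn [ 0.03 -0.09  7.74] then shift [ 22.2 426.3 -30.1] dist 427.9 J [-0.54 -0.02  2.11 -0.    1.05 -2.04]
[ 0.93969262  0.         -0.34202014]
near end down
t 8.8 p [ 0.456  -0.2133  0.2312] F [ 0.5  0.8 -1.8] turn [  1.38 -20.06   7.65] then shift [-113.8  426.3  -75.3] dist 447.6 J [-0.54 -0.02  2.11 -0.    1.05 -2.04]
far end down
t 8.8 p [ 0.456  -0.2133  0.2312] F [ 0.5  0.8 -1.8] turn [-1.32 19.88  7.66] then shift [155.6 426.3 -60.1] dist 457.8 J [-0.54 -0.02  2.11 -0.    1.05 -2.04]
```

carry_out --motion '[0,0,-35,0,0,0,10,0,0,-35,0,0,0,10,0,0,-35,0,0,0,10,0,0,-35,0,0,0,10,0,0,0,0,0,3.85,10,0,0,0,0,0,3.85,10,0,36,0,0,0,0,10,0,36,0,0,0,0,10,0,36,0,0,0,0,10,0,36,0,0,0,0,10]'

```text
time: 9.63
position: [0.4884, -0.0715, 0.3723]
ee_rot: [0.001, 0.105, 0.994, -0.0]
wrist_force: [0.7, -0.1, -1.2]
opening: 0.0237
finger_force: 35.0
```

carry_out --motion '[0,36,0,0,0,0,10,0,36,0,0,0,0,10,0,36,0,0,0,0,10,0,36,0,0,0,0,10,0,0,0,0,-5,0,10,0,0,0,0,-5,0,10,0,0,0,0,-5,0,10,0,0,0,0,-5,0,10,0,0,0,0,0,0,10,0,0,0,0,0,0,10]'

```text
time: 10.47
position: [0.5178, 0.0683, 0.3719]
ee_rot: [0.172, 0.103, 0.98, -0.018]
wrist_force: [-0.4, 0.2, -2.3]
opening: 0.0238
finger_force: 35.0
```

```bash
cat >> h.py <<'E'
Y=-12.1; X=np.array([np.cos(np.radians(Y)),np.sin(np.radians(Y)),0]); C=np.array([.5236,.2082,0])
def hs(s,z,pitch): go(C+s*X+[0,0,z],.1713,Y,pitch)
E
python3 - <<'E'
from h import *
hs(.162,.19,-20)
s,p,R=pose();print(s['opening'],s['finger_force'])
E
```

```text
t 10.47 p [0.5178 0.0683 0.3719] F [-0.4  0.2 -2.3] turn [ 0.05 -0.12  0.09] then shift [-67.8 138.   46.9] dist 160.8 J [ 0.05 -0.21  2.04 -0.1   0.98 -1.27]
0.02378921637067023 34.999505281448364
```

Run:
```python
from h import *
hs(.100,.18,-20)
```

```text
t 10.47 p [0.5178 0.0683 0.3719] F [-0.4  0.2 -2.3] turn [ 0.05 -0.12  0.09] then shift [ -6.1 138.   35.1] dist 142.6 J [ 0.05 -0.21  2.04 -0.1   0.98 -1.27]
```

carry_out --motion '[-2,34,5,0,0,0,10,-2,34,5,0,0,0,10,-2,34,10,0,0,0,10,0,34,10,0,0,0,10,0,2,5,0,0,0,10,0,0,0,0,0,0,10,0,0,0,0,0,0,10]'

```text
time: 11.05
position: [0.564, 0.1992, 0.3402]
ee_rot: [0.171, 0.103, 0.98, -0.019]
wrist_force: [0.2, -0.6, -1.2]
opening: 0.0236
finger_force: 35.0
```

Run:
```python
from h import *
hs(.064,.145,-20)
a,_=manip.camera('wrist'); b,_=manip.camera('scene'); cv2.imwrite('pics/w4.png',a); cv2.imwrite('pics/s4.png',cv2.resize(b[100:310,240:520],None,fx=2,fy=2))
```

```text
t 11.05 p [0.564  0.1992 0.3402] F [ 0.2 -0.6 -1.2] turn [-0.04 -0.15  0.11] then shift [45.5  0.3 19.9] dist 49.6 J [ 0.28  0.    1.9  -0.2   0.94 -0.99]
```

View pics/w4.png

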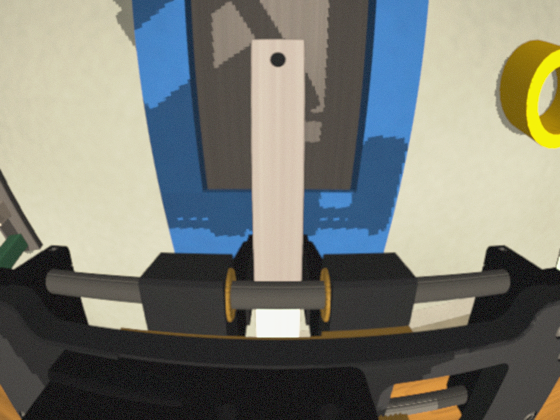

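View pics/s4.png

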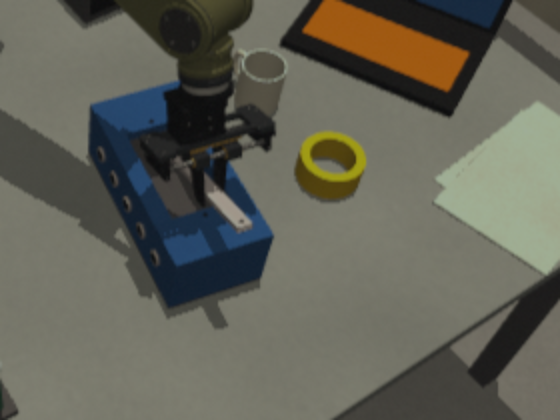

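Wrist: the bar is straight in the grip (columns 252–304, end at row 40), and the cut-out's far corners are at (204,190) and (356,190). Scene: the bar is tilted, near end down, above the opening.

Run:
```python
from h import *
L=np.array([-X[1],X[0],0])
for q in cast('wrist',[(204,190),(356,190)],.12): print(q,(q-C)@X,(q-C)@L)
s,p,R=pose(); g=p+R.apply([0,0,.1713]); print((g-C)@X,(g-C)@L,g[2])
# bar end: ray vs plane tool z = grip-5mm
V=manip.camera_model('wrist'); a=cast('wrist',[(278,40)],0)[0]; b=cast('wrist',[(278,40)],.1)[0]
a,b=[R.inv().apply(k-p) for k in (a,b)]; t=(.1663-a[2])/(b[2]-a[2]); print('end in tool',a+t*(b-a))
```

```text
[0.60157777 0.14077317 0.12      ] 0.09037927493849762 -0.04958323025953989
[0.62248972 0.23851689 0.12      ] 0.09033772578279364 0.05037246405266392
0.10007553437456303 -0.0011166432234887408 0.18033723994712803
end in tool [1.10865271e-01 9.97936213e-05 1.66300000e-01]
```

carry_out --motion '[9,1,4,0,0,0,10,12,0,5,0,0,0,10,12,0,5,0,0,0,10,12,0,5,0,0,0,10,0,0,0,0,0,0,10,0,0,0,0,0,0,10]'

```text
time: 11.65
position: [0.5278, 0.2077, 0.3063]
ee_rot: [0.172, 0.103, 0.98, -0.019]
wrist_force: [1.3, -0.0, -1.6]
opening: 0.0237
finger_force: 35.0
```

carry_out --motion '[14,0,0,0,0,0,10,16,0,0,0,0,0,10,16,0,0,0,0,0,10,16,0,0,0,0,0,10,16,0,0,0,0,0,10,16,0,0,0,0,0,10,14,0,0,0,0,0,10,0,0,0,0,0,0,10,0,0,0,0,0,0,10]'

```text
time: 12.4
position: [0.4297, 0.229, 0.271]
ee_rot: [0.173, 0.103, 0.979, -0.018]
wrist_force: [0.7, -0.2, -1.1]
opening: 0.0237
finger_force: 35.0
```

Run:
```python
from h import *
hs(-.038,.105,-20); hs(-.038,.092,0)
```

```text
t 12.4 p [0.4297 0.229  0.271 ] F [ 0.7 -0.2 -1.1] turn [0.07 0.05 0.13] then shift [ 2.1 -0.7  4.6] dist 5.1 J [ 0.42 -0.17  2.19 -0.27  0.86 -0.79]
t 12.4 p [0.4297 0.229  0.271 ] F [ 0.7 -0.2 -1.1] turn [ 0.04 20.05  0.14] then shift [-58.2  -0.7   7.7] dist 58.7 J [ 0.42 -0.17  2.19 -0.27  0.86 -0.79]
```

carry_out --motion '[-7,0,2.2,0,2.5,0,10,-7,0,2.2,0,2.5,0,10,-7,0,2.2,0,2.5,0,10,-7,0,2.2,0,2.5,0,10,-7,0,2.2,0,2.5,0,10,-7,0,2.2,0,2.5,0,10,-7,0,2.2,0,2.5,0,10,-7,0,2.2,0,2.5,0,10,0,0,0,0,0,0,10,0,0,0,0,0,0,10]'

```text
time: 13.23
position: [0.4878, 0.2165, 0.265]
ee_rot: [0.001, 0.105, 0.994, 0.0]
wrist_force: [-0.4, 0.4, -1.3]
opening: 0.0237
finger_force: 35.0
```

Run:
```python
from h import *
hs(.001,.088,0)
```

```text
t 13.23 p [0.4878 0.2165 0.265 ] F [-0.4  0.4 -1.3] turn [0.02 0.13 0.03] then shift [-37.7  -0.6   5.7] dist 38.2 J [ 0.32 -0.    2.03 -0.    1.11 -1.04]
```

carry_out --motion '[-4,-0.6,3,0,0,0,10,-8,0,3,0,0,0,10,-10,0,0,0,0,0,10,-10,0,0,0,0,0,10,-5.5,0,0,0,0,0,10,0,0,0,0,0,0,10,0,0,0,0,0,0,10,0,0,0,0,0,0,10,0,0,0,0,0,0,10]'

```text
time: 13.98
position: [0.5228, 0.2084, 0.2583]
ee_rot: [-0.0, 0.105, 0.995, -0.0]
wrist_force: [0.7, -0.2, -0.9]
opening: 0.0238
finger_force: 35.0
```

Run:
```python
from h import *
hs(.001,.088,0); m=manip.camera_model('wrist')
a,_=manip.camera('wrist'); cv2.imwrite('pics/w5.png',a); b,_=manip.camera('top'); cv2.imwrite('pics/t5.png',cv2.resize(b[120:330,80:360],None,fx=2,fy=2))
```

```text
t 13.98 p [0.5228 0.2084 0.2583] F [ 0.7 -0.2 -0.9] turn [-0.01 -0.02  0.1 ] then shift [-1.8 -0.1 -1. ] dist 2.0 J [ 0.28  0.07  1.97  0.    1.1  -1.08]
```

View pics/w5.png

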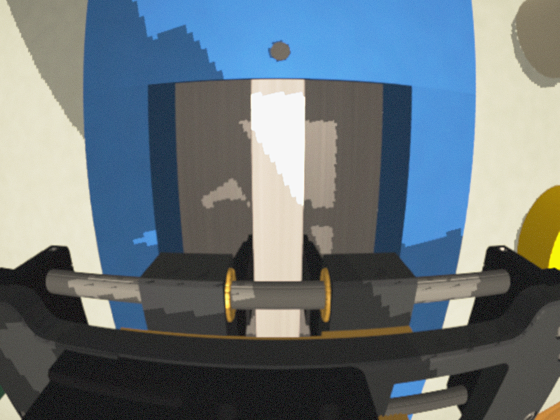

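The bar (columns 252–304) runs under the panel's near edge at row 80 and is centred between the cut-out's sides (149 and 411). One small trim, then let it settle.

carry_out --motion '[-1.5,0,0,0,0,0,10,0,0,0,0,0,0,10,0,0,0,0,0,0,10,0,0,0,0,0,0,10,0,0,0,0,0,0,10,0,0,0,0,0,0,10]'

```text
time: 14.58
position: [0.5246, 0.2081, 0.2584]
ee_rot: [-0.0, 0.105, 0.995, 0.0]
wrist_force: [-0.3, 0.3, -2.4]
opening: 0.0239
finger_force: 35.0
```

Run:
```python
from h import *
hs(.001,.088,0); print(np.round(manip.sense()['qd'],3)); print(manip.sign_off())
```

```text
t 14.58 p [0.5246 0.2081 0.2584] F [-0.3  0.3 -2.4] turn [ 0.   -0.    0.09] then shift [-0.  -0.1 -0.9] dist 0.9 J [ 0.28  0.07  1.96  0.    1.1  -1.08]
[-0.001  0.002  0.001 -0.001 -0.003 -0.   ]
the job is handed in; nothing more can be done
None
```

I handed the job in at 14.6 s: the gauge was pressed onto the bar, held about 1 s and released, and the bar is now gripped level and centred under the cut-out, about 78 mm above the housing floor; the result of the judging was not shown.

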